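# Sort the dog-grooming tools into their places

### The job

The dog-grooming tools have been left mixed up on the bench. Put them away by kind: lay both brushes flat in the plywood box, side by side with their bristles and pins still up, lay both combs flat and side by side in the shallow steel tray with none resting on the rim, and put the tick remover into the glass jar. Leave the jar, the shampoo bottle and the balm tin standing where they are.

Things in the scene. Friction and masses are not known exactly. Their poses are not given: they have to be found in the camera images.
- pin_brush: Loose dog brush (sizes in mm), red plastic back, lying on its back with steel pins up; 165 long, 80 g. Oval head 62 x 50 (x +20 to +82), back 16 thick, pins reach 32 up. Straight handle 20 wide, 16 thick (x -82 to +20), rounded end 24 wide. Balances about 10 towards the head. Origin: underside at mid-length; x from handle to head, z up. Grip the handle across y at the origin.
- bristle_brush: Loose birch brush, lying on its back with dark bristles up; 165 long, 80 g. Rectangular head 65 x 44 (x +18 to +82), wood 18 thick, bristles reach 33 up. Straight handle 22 wide, 18 thick (x -82 to +18), rounded end 26 wide. Balances about 10 towards the head. Origin: underside at mid-length; x from handle to head, z up. Grip the handle across y at the origin.
- flea_comb: Loose T-shaped flea comb lying flat; 130 long, 50 g. Brown wooden handle 16 wide, 13 thick (x -65 to +22), then a steel crossbar 50 wide (x +22 to +34), 11 thick, with many fine steel teeth pointing on along +x (to +65). Origin: underside at mid-length; x from handle to head, z up. Grip the handle across y at the origin.
- wide_comb: Loose wide-toothed comb lying flat; 160 long, 60 g. Brown wooden handle 17 wide, 14 thick (x -80 to +16), then a straight steel spine 10 wide and 10 thick (to x +80) with eleven thick steel teeth standing out to one side, +y, to y = +33. Origin: underside at mid-length; x from handle to head, z up. Grip the handle across y at the origin.
- tick_remover: Loose yellow plastic tick remover lying flat, a small hook with a forked tip; 64 long, bar 10 wide and 10 thick, 14 wide at the blunt end (x -32 to -24), 12 g. The fork (x +12 to +33) curves up. Origin on the underside at mid-length, x towards the fork, z up.
- brush_box: Plywood box open at the top, where the brushes belong; fixed to the bench, stands to the left or the right of the tools. Outside 212 (x) x 192 (y) x 40 high, walls and floor 6 thick, inside 200 x 180. Origin at the centre of its underside (inner floor at z +6), z up. Both brushes fit side by side, lengthwise along x.
- comb_tray: Shallow steel tray with a rolled rim, where the combs belong; fixed to the bench, on the other side of the tools from the box. Outside 198 (x) x 158 (y) x 22.5 high, walls and floor 3 thick, inside 192 x 152. Origin at the centre of its underside (inner floor at z +3), z up. Both combs fit side by side, lengthwise along x.
- jar: Squat clear glass jar without its lid, where the tick remover belongs; loose, 0.55 kg. 104 outside diameter, 77 high, walls 4 thick, mouth and inside 96 across, inner floor 6 above its underside. Origin at the centre of its underside, z up.
- bottle: Bystander: upright white plastic shampoo bottle, 60 diameter, 150 high, 0.35 kg, loose. Origin at the centre of its underside. It stays where it is.
- tin: Bystander: round aluminium tin of balm with a lid, 64 diameter, 40 high, 0.11 kg, loose. Origin at the centre of its underside. It stays where it is.
Things that resemble listed ones, but are neither listed nor needed, are in the scene too. What is meant by the tick_remover is not pink, and is the smaller of those in its own colour.

How it is judged:
At the end, for the whole second after the job is handed in: Both brushes flat on the floor of the box (6 mm, 0.12 rad), bristles up; both combs flat on the floor of the tray (7 mm, 0.09 rad); tick remover in the jar below its rim; jar, bottle and tin upright within 30 mm of where they began; all five tools released and at rest (x of pin_brush in the frame of brush_box between -0.08 and 0.08 m and y of pin_brush in the frame of brush_box between -0.085 and 0.085 m and z of pin_brush in the frame of brush_box between 0.002 and 0.012 m and angle between each of pin_brush, bristle_brush's own z axis and vertical below 0.12 rad and x of bristle_brush in the frame of brush_box between -0.08 and 0.08 m and y of bristle_brush in the frame of brush_box between -0.085 and 0.085 m and z of bristle_brush in the frame of brush_box between 0.002 and 0.012 m and x of flea_comb in the frame of comb_tray between -0.08 and 0.08 m and y of flea_comb in the frame of comb_tray between -0.07 and 0.07 m and z of flea_comb in the frame of comb_tray between 0 and 0.01 m and angle between each of flea_comb, wide_comb's own z axis and vertical below 0.09 rad and x of wide_comb in the frame of comb_tray between -0.08 and 0.08 m and y of wide_comb in the frame of comb_tray between -0.07 and 0.07 m and z of wide_comb in the frame of comb_tray between 0 and 0.01 m and horizontal distance between tick_remover and jar below 0.048 m and z of tick_remover in the frame of jar between 0 and 0.06 m and angle between each of jar, bottle, tin's own z axis and vertical below 0.1 rad and distance of each of jar, bottle, tin from where it was at the start of the episode below 0.03 m and linear speed of each of pin_brush, bristle_brush, flea_comb, wide_comb, tick_remover below 0.02 m/s and angular speed of each of pin_brush, bristle_brush, flea_comb, wide_comb, tick_remover below 0.3 rad/s); the robot touches nothing.
It fails at once if the jar, the bottle or the tin is knocked over or shoved away (angle between any of jar, bottle, tin's own z axis and vertical above 0.4 rad or distance of any of jar, bottle, tin from where it was at the start of the episode above 0.05 m).
It also fails if it takes over 131 s, if anything falls off the work surface, if the arm or the gripper's body presses on something with over 40 N, if the wrist force passes 120 N, or if a joint passes its speed limit or range.

### The arm

A 7-joint arm with a two-finger parallel gripper is mounted at the origin on the work surface. World frame = base frame: x ahead of the robot, y to its left, z up, the work surface at z = 0. Lengths are in m, angles in rad, forces in N, time in s.
With the tool pointing down it reaches from about 0.4 to 0.85 m from the base axis. Payload 10.4 kg.
Tool frame: the origin (TCP) lies at the very end of the fingers, on their centre line; the grasp point (between the pads) lies r.tcp_to_grasp behind it (r.tcp_to_grasp is the distance from the TCP to the grasp point, in m); z points along the fingers, y is the line along which they close (so a half turn about z gives the same grasp; the last joint's range is limited). The gripper opens to 87 mm and grips with 3 to 60 N. Pads are 19 mm wide; open, the fingers measure 117 mm over their backs; the gripper's body (75 mm by 190 mm) begins 51 mm behind the grasp point.
Start: joints at [1.288, 0.332, -0.065, 1.46, 0.022, 1.35, -0.088], TCP at [0.161, -0.604, 0.223] pointing down, gripper open.
Joint ranges: [-2.6, 2.6], [-0.5, 2.12], [-1.47, 1.34], [0.16, 2.42], [-1.27, 4.41], [0.06, 2.06], [-2.6, 2.6]. Speed limits (rad/s): [2.22, 2.22, 2.79, 2.79, 3.14, 3.14, 3.14].

### API

Orientations are given as a unit quaternion [x, y, z, w].
In Python, from bench import monitor, cams, ticket, r gives the robot as it stands.
- The arm moves only by the shell command python3 -m crank 'ROWS' [OPENING] [FORCE]. ROWS is a JSON object whose one key "steps" holds a list of rows, each a list of 2 entries, a list of its own where there are three numbers: the shift along the world's x, y, z in units of 25 mm (1.0 is 25 mm), then the turn, a rotation vector about the world's x, y, z in units of 5 degrees (1.0 is 5 degrees). In form: {"steps": [[[x, y, z], [ax, ay, az]], ...]}. A call has 1 to 10 rows; each row shifts and turns the commanded pose from where the row before left it; what a row does not reach is not made up. A row lasts 1/12 s, in which the tool goes at most 41.7 mm and 7.16 degrees, less where a joint would pass 70% of its speed; a pose out of reach is approached as far as the arm can. A call is refused whole if a number of a shift passes 1 or a number of a turn 1, either way. A call with a gripper value outside its range is refused whole. OPENING is the finger opening in mm, from 0 to 87, set as the call begins (- or left out, the last holds). The fingers move at their own pace and stop on an object; FORCE is the grip in N (left out, the last holds). Time passes only in rows, so rows that do not move let the fingers close. It gives the time, the measured TCP pose, the force, the opening and the grip force at its end, in the units of the state.
- monitor.read_state(): the state, without advancing time (a new reading comes with each control period).
- cams.camera(name): name is "scene" or "side" or "wrist"; returns a dict with "pixels" (384x512x3 uint8, blue, green, red), "z_map" (384x512 float32, m along the optical axis (not along the pixel's ray), 0 where there is no reading), "vfov" (degrees; the focal length in pixels is half the picture's height over the tangent of half this angle, whatever the lens; pixels are square), "cx", "cy" (the principal point, pixels), "k1" (the pictures are not rectified: a ray, as slopes to the right and down, at radius r is drawn at 1 + k1 r^2 times it, then the intrinsics apply), "T" (4x4, takes a point from camera to world coordinates). Camera axes: x right, y up, looking along -z (the intrinsics and any distortion apply to the point x, -y, -z); pixel columns grow to the right and rows downward; lengths in m; the calibration is good to about 2 mm. A picture is of the moment at which its call begins.
- ticket.close_job(): hands the job in; it is judged then, once.
The state is a dict: "time": time; "joint_positions": joint angles; "joint_vel": joint speeds; "joint_torque": joint torques, N m; "ee_pos": TCP position; "eef_rot": TCP orientation; "ft_force": force on the tool from outside, world axes, zero at the start; "torque": the same for the moment, N m; "width": finger opening in m; "grip_force": force on a finger pad.
Only numpy, scipy, OpenCV 4.12 (cv2) and the standard library are available. Lean on these libraries where they do the work, as an engineer would, in place of code of your own. Each camera call takes 0.05 s, during which the arm holds its last target. There are 200 camera calls.

## Working session

There is one attempt and no reset: what is moved stays moved. The work goes in short steps, Python scripts to look and compute and a shell command to move; the robot and the scene stay as the last step left them, time stands still between calls to the robot, and variables do not carry over. Pictures are saved under pics/ and viewed, at most 14 in all, crops included, and the job is handed in when it is done.

```bash
ls; mkdir -p pics
cat > h.py <<'E'
import numpy as np, cv2
from bench import monitor, cams, ticket, r
def grab(name,tag):
    c=cams.camera(name); np.savez('pics/'+tag+'.npz',**{k:np.asarray(v) for k,v in c.items()}); cv2.imwrite('pics/'+tag+'.png',c['pixels']); return c
def load(tag): return dict(np.load('pics/'+tag+'.npz'))
def ray(c,u,v):
    f=192/np.tan(np.radians(float(c['vfov']))/2); k=float(c['k1'])
    d=np.array([(u-c['cx'])/f,(v-c['cy'])/f]); s=d.copy()
    for _ in range(20): s=d/(1+k*(s@s))
    return np.array([s[0],-s[1],-1.])
def depthpt(c,u,v):
    z=float(np.median(c['z_map'][v-1:v+2,u-1:u+2])); return (c['T']@np.append(ray(c,u,v)*z,1))[:3]
def plane(c,u,v,h):
    d=c['T'][:3,:3]@ray(c,u,v); o=c['T'][:3,3]; return o+d*(h-o[2])/d[2]
E
python3 - <<'E'
from h import *
for n in('scene','side','wrist'):
    c=grab(n,n+'0'); print(n,c['vfov'],c['k1'],c['T'].round(3).tolist())
print(monitor.read_state(), r.tcp_to_grasp)
a=np.vstack([cv2.imread('pics/scene0.png')]); cv2.imwrite('pics/s0b.png',cv2.resize(a,(800,600),interpolation=cv2.INTER_CUBIC))
E
```

```text
pics
scene 54.11088941076392 -0.013625252998739098 [[0.157, -0.816, 0.557, 1.061], [0.988, 0.134, -0.081, -0.073], [-0.008, 0.562, 0.827, 0.827], [0.0, 0.0, 0.0, 1.0]]
side 42.07257594182867 -0.0877139897797711 [[-0.81, 0.414, -0.415, -0.05], [-0.586, -0.565, 0.58, 0.822], [0.006, 0.713, 0.701, 1.005], [0.0, 0.0, 0.0, 1.0]]
wrist 71.29742189234307 -0.019207338958891297 [[0.256, 0.938, 0.234, 0.223], [-0.967, 0.249, 0.062, -0.587], [-0.0, -0.242, 0.97, 0.384], [0.0, 0.0, 0.0, 1.0]]
{'time': 0.15, 'joint_positions': array([ 1.28836605,  0.33273122, -0.0646684 ,  1.46070981,  0.02158552,
        1.34988574, -0.08851451]), 'joint_vel': array([ 2.09103630e-03, -3.72326233e-03, -1.03488102e-03, -3.02963833e-03,
        4.38777784e-05, -1.47769210e-03,  1.32540073e-03]), 'joint_torque': array([ 1.02612110e-03, -6.23632836e+01,  2.48660037e-02, -3.90148652e+01,
       -6.13074051e-02,  3.71057040e-02,  1.40242473e-04]), 'ee_pos': array([ 0.16049041, -0.60376159,  0.22195222]), 'eef_rot': array([ 9.91574795e-01,  1.29534378e-01, -8.65063240e-05, -5.12631380e-04]), 'ft_force': array([-0.36613907, -0.02998294, -0.52769296]), 'torque': array([ 0.03964415, -0.02845473, -0.01958084]), 'grip_force': 0.0, 'width': 0.0871775010067919} 0.0187
```

View pics/s0b.png

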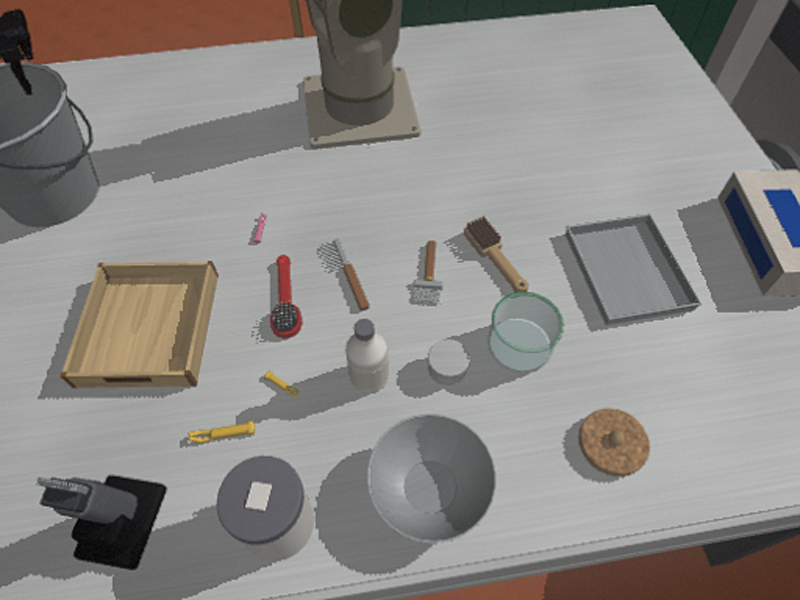

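View pics/side0.png

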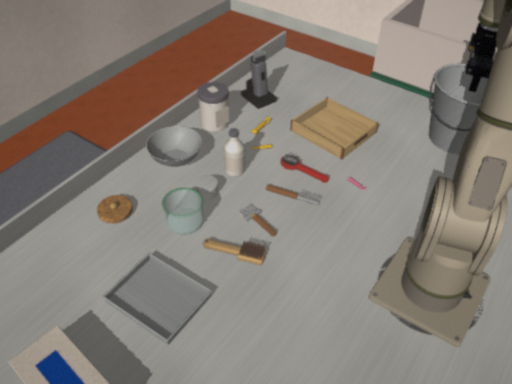

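The scene view (800x600 enlargement) shows the box at (145,325) and tray at (632,268). The pin brush runs (284,262)→(286,320), the wide comb (362,300)→(338,245), the flea comb (432,243)→(426,295) and the bristle brush (522,285)→(480,230). The small yellow tick remover is at (281,384), the larger yellow decoy at (222,432) and the pink decoy at (260,228). The jar is at (525,330), the tin at (448,362) and the bottle at (368,355). The side view agrees.

Run:
```python
from h import *
c=load('scene0'); a=c['pixels'][130:265,155:355]; cv2.imwrite('pics/crop1.png',cv2.resize(a,None,fx=4,fy=4,interpolation=cv2.INTER_CUBIC))
# colour/height clouds, both views: ortho top maps
for n in('scene0','side0'):
    c=load(n); P=lambda u,v:depthpt(c,int(round(u)),int(round(v))).round(3)
    if n=='scene0':
        k=.64
        for nm,u,v in [('table',300,200),('box FL',45,375+0),('boxin',145,320),('tray in',632,268),('pin handle',284,280),('wide handle',358,290),('flea handle',432,255),('bristle handle',512,272),('tick',278,380),('tin top',448,355),('bottle cap',365,325),('jarfloor',523,345)]:
            print(nm,P(u*k,v*k))
    else:
        for nm,u,v in [('box in',334,128),('tray in',158,295),('pin handle',316,175),('wide handle',280,191),('flea handle',265,226),('bristle handle',222,246),('tick',264,147),('bottle cap',234,133)]:
            print('side',nm,P(u,v))
```

```text
table [ 0.257 -0.145 -0.001]
box FL [ 0.566 -0.565  0.   ]
boxin [ 0.491 -0.414  0.005]
tray in [0.518 0.417 0.002]
pin handle [ 0.454 -0.181  0.016]
wide handle [ 0.494 -0.06   0.012]
flea handle [0.438 0.076 0.012]
bristle handle [0.501 0.206 0.017]
tick [ 0.637 -0.201  0.008]
tin top [0.652 0.061 0.039]
bottle cap [ 0.647 -0.059  0.149]
jarfloor [0.637 0.188 0.005]
side box in [ 0.504 -0.419  0.008]
side tray in [0.522 0.403 0.004]
side pin handle [ 0.43  -0.175  0.015]
side wide handle [ 0.48  -0.059  0.012]
side flea handle [0.437 0.078 0.014]
side bristle handle [0.485 0.202 0.018]
side tick [ 0.634 -0.2    0.007]
side bottle cap [ 0.64  -0.056  0.149]
```

View pics/crop1.png

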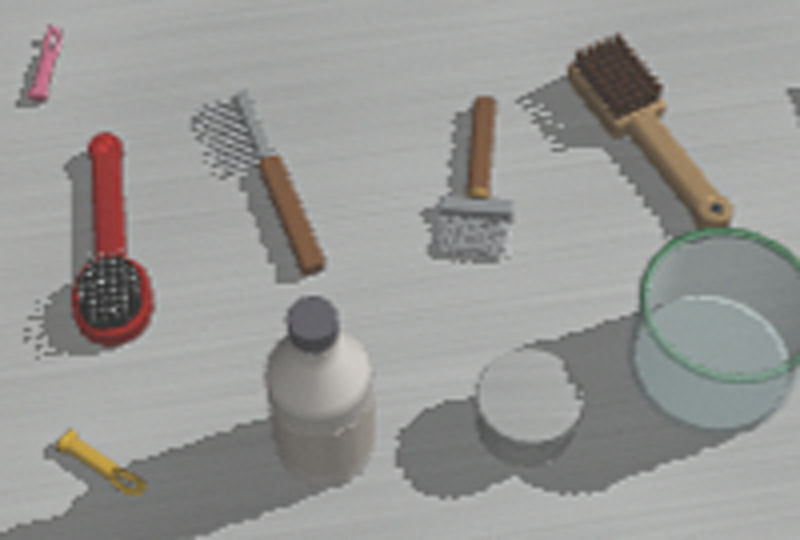

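The crop (4x, origin at 155,130) shows these tools clearly:
- Pin brush handle: (104,140)→(110,250)
- Wide comb: (312,268)→(270,160), spine end (241,95)
- Flea comb: (485,98)→(479,195)
- Bristle brush: (718,212)→(645,125)
- Tick remover: (69,440)→(140,488)

Run:
```python
from h import *
c=load('scene0')
K=lambda U,V:(155+(U+.5)/4-.5,130+(V+.5)/4-.5)
F=lambda U,V:((U+.5)*.64-.5,(V+.5)*.64-.5)
def two(n,a,b,z,L1,L2):
    p=plane(c,*K(*a),z)[:2];q=plane(c,*K(*b),z)[:2];d=q-p
    print(n,p.round(3),q.round(3),'len',np.linalg.norm(d).round(3),'exp',L2-L1,'yaw',np.degrees(np.arctan2(d[1],d[0])).round(1),'origin',(p-d/np.linalg.norm(d)*L1).round(3),(q-d/np.linalg.norm(d)*L2).round(3))
two('pin',(104,134),(112,345),.012,-.082,.082)
two('bristle',(724,222),(594,52),.016,-.082,.082)
two('flea',(485,98),(478,200),.012,-.065,.028)
two('wide',(314,272),(241,95),.010,-.080,.080)
two('tick',(66,436),(140,490),.008,-.032,.033)
for nm,pts,z in [('box',[(97,263),(217,263),(197,384),(65,384)],.04),('tray',[(568,226),(651,216),(697,307),(607,322)],.0225),('jar',[(491,325),(563,325),(527,292),(525,352)],.077),('tin',[(428,356),(468,356),(448,340),(448,376)],.04)]:
    P=np.array([plane(c,*F(*p),z)[:2] for p in pts]);print(nm,P.round(3).tolist(),P.mean(0).round(3))
```

```text
pin [ 0.396 -0.183] [ 0.565 -0.186] len 0.169 exp 0.164 yaw -0.9 origin [ 0.478 -0.184] [ 0.483 -0.184]
bristle [0.539 0.216] [0.382 0.165] len 0.165 exp 0.164 yaw -162.2 origin [0.461 0.191] [0.46 0.19]
flea [0.407 0.082] [0.493 0.061] len 0.088 exp 0.093 yaw -13.8 origin [0.47  0.066] [0.465 0.068]
wide [ 0.53  -0.054] [ 0.375 -0.086] len 0.159 exp 0.16 yaw -168.2 origin [ 0.452 -0.07 ] [ 0.453 -0.07 ]
tick [ 0.622 -0.217] [ 0.665 -0.175] len 0.06 exp 0.065 yaw 44.6 origin [ 0.645 -0.194] [ 0.641 -0.198]
box [[0.384, -0.492], [0.417, -0.29], [0.64, -0.315], [0.609, -0.51]] [ 0.513 -0.402]
tray [[0.421, 0.329], [0.423, 0.485], [0.622, 0.481], [0.626, 0.326]] [0.523 0.405]
jar [[0.632, 0.127], [0.65, 0.233], [0.583, 0.196], [0.685, 0.164]] [0.638 0.18 ]
tin [[0.649, 0.03], [0.659, 0.089], [0.627, 0.065], [0.687, 0.053]] [0.655 0.059]
```

Measured lengths match the given sizes to within 5 mm. I'm moving to the pin brush now.

```bash
python3 -m crank '{"steps":[[[0.75,1,0],[0,0,-0.4]],[[0.75,1,0],[0,0,-0.4]],[[0.75,1,0],[0,0,-0.4]],[[0.75,1,0],[0,0,-0.4]],[[0.75,1,0],[0,0,-0.4]],[[0.75,1,0],[0,0,-0.4]],[[0.75,1,0],[0,0,-0.4]],[[0.75,1,0],[0,0,-0.4]],[[0.75,1,0],[0,0,0]],[[0.75,1,0],[0,0,0]]]}' 55 30 && python3 -m crank '{"steps":[[[0.75,1,-0.9],[0,0,0]],[[0.75,1,-0.9],[0,0,0]],[[0.75,1,-0.9],[0,0,0]],[[0.75,1,-0.9],[0,0,0]],[[0.75,1,-0.9],[0,0,0]],[[0.75,1,-0.9],[0,0,0]],[[0.78,0.8,-0.9],[0,0,0]],[[0,0,0],[0,0,0]],[[0,0,0],[0,0,0]],[[0,0,0],[0,0,0]]]}'
python3 - <<'E'
from h import *
c=grab('wrist','w1'); print(monitor.read_state()['joint_positions'].round(2)); cv2.imwrite('pics/w1.png',c['pixels'])
E
```

```text
time: 0.98
ee_pos: [0.3486, -0.3526, 0.2225]
eef_rot: [1.0, -0.01, -0.0, 0.0]
ft_force: [0.6, 0.4, 0.4]
width: 0.0553
grip_force: 0.0
time: 1.82
ee_pos: [0.4798, -0.1846, 0.0651]
eef_rot: [1.0, -0.01, -0.0, 0.0]
ft_force: [-0.5, -0.3, 0.6]
width: 0.0553
grip_force: 0.0
[ 0.67  0.28 -0.44  1.91  0.14  0.99 -1.42]
```

View pics/w1.png

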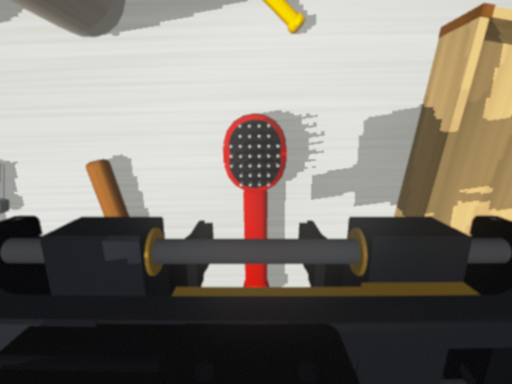

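The wrist view shows the red handle centred between the fingers at (256,250) and aligned with them. I'll descend and grip.

```bash
python3 -m crank '{"steps":[[[0,0,-1],[0,0,0]],[[0,0,-1],[0,0,0]],[[0,0,-0.46],[0,0,0]],[[0,0,0],[0,0,0]]]}' && python3 -m crank '{"steps":[[[0,0,0],[0,0,0]],[[0,0,0],[0,0,0]],[[0,0,0],[0,0,0]],[[0,0,0],[0,0,0]],[[0,0,0],[0,0,0]],[[0,0,0],[0,0,0]]]}' 0 30 && python3 -m crank '{"steps":[[[0,0,0.3],[0,0,0]],[[0,0,0.7],[0,0,0]],[[0,0,1],[0,0,0]],[[0,0,1],[0,0,0]],[[0,0,1],[0,0,0]],[[0,0,0],[0,0,0]]]}'
```

```text
time: 2.2
ee_pos: [0.4782, -0.1847, 0.002]
eef_rot: [1.0, -0.011, -0.002, -0.0]
ft_force: [-1.0, 0.6, 0.3]
width: 0.0546
grip_force: 0.0
time: 2.7
ee_pos: [0.4803, -0.1841, 0.004]
eef_rot: [1.0, -0.01, 0.0, 0.0]
ft_force: [0.4, 0.1, -0.4]
width: 0.0231
grip_force: 0.0
time: 3.2
ee_pos: [0.4827, -0.1847, 0.1089]
eef_rot: [1.0, -0.01, 0.003, 0.001]
ft_force: [1.1, -0.4, 0.8]
width: 0.0196
grip_force: 30.0
```

The fingers closed late, at the start of the lift. I'll check from the cameras how the brush hangs.

```bash
cat >> h.py <<'E'
def cloud(c,mask):
    vs,us=np.nonzero(mask&(c['z_map']>0)); return np.array([(c['T']@np.append(ray(c,u,v)*float(c['z_map'][v,u]),1))[:3] for u,v in zip(us,vs)])
def red(c):
    b,g,rr=[c['pixels'][...,i].astype(int) for i in range(3)]; return (rr>110)&(g<60)&(b<60)
E
python3 - <<'E'
from h import *
for n in('scene','side'):
    c=grab(n,n+'1'); P=cloud(c,red(c)); m=(abs(P[:,0]-.48)<.12)&(abs(P[:,1]+.18)<.08); P=P[m]
    for lo in np.arange(.38,.58,.02):
        q=P[(P[:,0]>=lo)&(P[:,0]<lo+.02)]
        if len(q): print(n,lo.round(2),len(q),np.percentile(q[:,2],[5,50,95]).round(4),q[:,1].mean().round(3))
E
```

```text
scene 0.42 9 [0.1174 0.1177 0.1193] -0.188
scene 0.44 9 [0.1156 0.1186 0.1196] -0.187
scene 0.46 6 [0.1172 0.1184 0.1198] -0.185
scene 0.5 2 [0.1196 0.1202 0.1208] -0.177
scene 0.52 14 [0.1169 0.1195 0.1218] -0.167
scene 0.54 34 [0.1102 0.1177 0.1213] -0.174
scene 0.56 9 [0.1151 0.118  0.12  ] -0.183
side 0.38 6 [0.1112 0.1132 0.1162] -0.181
side 0.4 44 [0.1113 0.1158 0.1198] -0.179
side 0.42 37 [0.1108 0.1163 0.12  ] -0.179
side 0.44 35 [0.1129 0.1167 0.1205] -0.179
side 0.46 20 [0.1105 0.1157 0.119 ] -0.178
side 0.5 13 [0.1101 0.1129 0.12  ] -0.163
side 0.52 18 [0.1117 0.1155 0.1188] -0.16
side 0.54 4 [0.1141 0.1166 0.1194] -0.162
```

It hangs level with the handle top at about 0.118, so the underside is about TCP−2 mm. Next is the box.

```bash
python3 -m crank '{"steps":[[[0.1,-0.5,0],[0,0,-0.1]],[[0.2,-0.9,0],[0,0,-0.2]],[[0.2,-0.9,0],[0,0,-0.2]],[[0.2,-0.9,0],[0,0,-0.2]],[[0.2,-0.9,0],[0,0,-0.2]],[[0.2,-0.9,0],[0,0,-0.2]],[[0.2,-0.9,0],[0,0,-0.2]],[[0.2,-0.7,0],[0,0,-0.1]],[[0,-0.4,0],[0,0,0]],[[0,0,0],[0,0,0]]]}' && python3 -m crank '{"steps":[[[0,0,-0.9],[0,0,0]],[[0,0,-0.9],[0,0,0]],[[0,0,-0.9],[0,0,0]],[[0,0,-0.6],[0,0,0]],[[0,0,-0.3],[0,0,0]],[[0,0,-0.12],[0,0,0]],[[0,0,0],[0,0,0]],[[0,0,0],[0,0,0]],[[0,0,0],[0,0,0]]]}'
```

```text
time: 4.13
ee_pos: [0.516, -0.3618, 0.1018]
eef_rot: [0.997, -0.072, -0.001, -0.0]
ft_force: [-0.0, 0.3, 0.1]
width: 0.0194
grip_force: 30.0
time: 4.88
ee_pos: [0.5177, -0.3585, 0.0109]
eef_rot: [0.998, -0.07, 0.0, -0.0]
ft_force: [-0.5, 1.3, 1.9]
width: 0.0192
grip_force: 30.0
```

```bash
python3 -m crank '{"steps":[[[0,0,-0.04],[0,0,0]],[[0,0,0],[0,0,0]],[[0,0,0],[0,0,0]],[[0,0,0],[0,0,0]],[[0,0,0],[0,0,0]],[[0,0,0],[0,0,0]],[[0,0,0.5],[0,0,0]],[[0,0,1],[0,0,0]],[[0,0,1],[0,0,0]],[[0,0,1],[0,0,0]]]}' 42 && python3 -m crank '{"steps":[[[-0.1,1,0.3],[0,0,0.2]],[[-0.1,1,0.2],[0,0,0.3]],[[-0.1,1,0],[0,0,0.3]],[[-0.1,1,0],[0,0,0.3]],[[-0.1,1,0],[0,0,0.3]],[[-0.1,1,0],[0,0,0.3]],[[-0.1,1,0],[0,0,0.3]],[[-0.1,1,0],[0,0,0.3]],[[-0.1,1,0],[0,0,0.3]],[[-0.1,1,0],[0,0,0.3]]]}' 55 && python3 -m crank '{"steps":[[[-0.1,1,0],[0,0,0.3]],[[-0.1,1,0],[0,0,0.3]],[[-0.1,1,0],[0,0,0.3]],[[-0.1,1,0],[0,0,0.3]],[[-0.1,1,0],[0,0,0.3]],[[-0.1,1,0],[0,0,0.3]],[[-0.1,1,0],[0,0,0.3]],[[-0.1,1,0],[0,0,0.2]],[[-0.1,1,0],[0,0,0]],[[-0.1,1,0],[0,0,0]]]}' && python3 -m crank '{"steps":[[[-0.1,1,-0.7],[0,0,0]],[[-0.17,1,-0.7],[0,0,0]],[[0,0,-0.4],[0,0,0]],[[0,0,0],[0,0,0]],[[0,0,0],[0,0,0]]]}'
python3 - <<'E'
from h import *
c=grab('wrist','w2'); s=grab('scene','scene2'); print(monitor.read_state()['joint_positions'].round(2), monitor.read_state()['ee_pos'])
cv2.imwrite('pics/w2.png',np.hstack([cv2.resize(c['pixels'],(400,300)),cv2.resize(s['pixels'][130:280,0:200],(400,300))]))
P=cloud(s,red(s)); P=P[(P[:,1]<-.25)]
print(P.min(0).round(3),P.max(0).round(3),np.median(P,0).round(3))
E
```

```text
time: 5.72
ee_pos: [0.5176, -0.3589, 0.099]
eef_rot: [0.997, -0.071, 0.0, 0.0]
ft_force: [-0.3, -0.7, -0.0]
width: 0.0422
grip_force: 0.0
time: 6.55
ee_pos: [0.4925, -0.1075, 0.1103]
eef_rot: [0.998, 0.057, 0.0, 0.0]
ft_force: [0.4, -0.0, -0.4]
width: 0.0553
grip_force: 0.0
time: 7.38
ee_pos: [0.467, 0.1428, 0.11]
eef_rot: [0.988, 0.156, 0.0, 0.0]
ft_force: [1.3, -0.1, 0.4]
width: 0.0551
grip_force: 0.0
time: 7.8
ee_pos: [0.4604, 0.1908, 0.0646]
eef_rot: [0.988, 0.156, -0.0, 0.0]
ft_force: [0.2, -0.7, -0.1]
width: 0.0555
grip_force: 0.0
[ 0.17  0.3  -0.73  1.93  0.24  1.   -1.93] [0.4614494  0.19023052 0.06537233]
[ 0.436 -0.39   0.017] [ 0.597 -0.337  0.025] [ 0.465 -0.35   0.021]
```

View pics/w2.png

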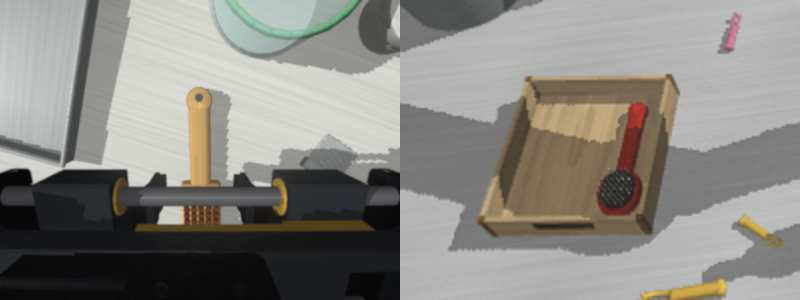

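The pin brush lies flat in the box, parallel to its right wall. The bristle brush's handle end is at (199,97) in the wrist half. I'll check the origin from there before gripping.

Run:
```python
from h import *
c=load('w2'); F=lambda u,v:((u+.5)*1.28-.5,(v+.5)*1.28-.5)
for n,p,z in [('end',(200,87),.012),('handle',(202,165),.018),('head edge L',(183,182),.018),('head edge R',(221,181),.018),('bristle',(202,207),.033)]: print(n,plane(c,*F(*p),z).round(4))
```

```text
end [0.5365 0.2146 0.012 ]
handle [0.463  0.1887 0.018 ]
head edge L [0.4388 0.202  0.018 ]
head edge R [0.4523 0.1639 0.018 ]
bristle [0.4247 0.1764 0.033 ]
```

```bash
python3 -m crank '{"steps":[[[0,0,-1],[0,0,0]],[[0,0,-1],[0,0,0]],[[0,0,-0.48],[0,0,0]],[[0,0,0],[0,0,0]]]}' && python3 -m crank '{"steps":[[[0,0,0],[0,0,0]],[[0,0,0],[0,0,0]],[[0,0,0],[0,0,0]],[[0,0,0],[0,0,0]],[[0,0,0],[0,0,0]],[[0,0,0],[0,0,0]],[[0,0,0],[0,0,0]],[[0,0,0],[0,0,0]],[[0,0,0],[0,0,0]]]}' 0 30 && python3 -m crank '{"steps":[[[0,0,0.3],[0,0,0]],[[0,0,0.7],[0,0,0]],[[0,0,1],[0,0,0]],[[0,0,1],[0,0,0]],[[0,0,1],[0,0,0]],[[0,0,0],[0,0,0]],[[0,-0.4,0],[0,0,0]],[[0,-0.7,0],[0,0,0]]]}' && python3 -m crank '{"steps":[[[0.1,-1,0],[0,0,-0.3]],[[0.1,-1,0],[0,0,-0.3]],[[0.1,-1,0],[0,0,-0.3]],[[0.1,-1,0],[0,0,-0.3]],[[0.1,-1,0],[0,0,-0.3]],[[0.1,-1,0],[0,0,-0.3]],[[0.1,-1,0],[0,0,-0.3]],[[0.1,-1,0],[0,0,-0.3]],[[0.1,-1,0],[0,0,-0.3]],[[0.1,-1,0],[0,0,-0.3]]]}' && python3 -m crank '{"steps":[[[0.1,-1,0],[0,0,-0.3]],[[0.1,-1,0],[0,0,-0.3]],[[0.1,-1,0],[0,0,-0.3]],[[0.1,-1,0],[0,0,-0.3]],[[0.1,-1,0],[0,0,-0.3]],[[0.1,-1,0],[0,0,-0.3]],[[0.1,-1,0],[0,0,-0.3]],[[0.1,-1,0],[0,0,0]],[[0.1,-1,0],[0,0,0]],[[0,-1,0],[0,0,0]]]}' && python3 -m crank '{"steps":[[[0,-1,0],[0,0,0]],[[0,-1,0],[0,0,0]],[[0,-1,0],[0,0,0]],[[0,-0.8,0],[0,0,0]],[[0,-0.4,0],[0,0,0]],[[0,0,0],[0,0,0]],[[0,0,0],[0,0,0]],[[0,0,0],[0,0,0]]]}'
python3 - <<'E'
from h import *
print(monitor.read_state()['ee_pos'])
s=grab('scene','scene3'); t=grab('side','side3')
cv2.imwrite('pics/w3.png',np.hstack([cv2.resize(s['pixels'][100:250,0:200],(400,300)),cv2.resize(t['pixels'][30:180,250:450],(400,300))]))
E
```

```text
time: 8.23
ee_pos: [0.4608, 0.1899, 0.0017]
eef_rot: [0.988, 0.155, -0.001, 0.0]
ft_force: [-0.7, -0.7, 0.1]
width: 0.0552
grip_force: 0.0
time: 8.98
ee_pos: [0.461, 0.1909, 0.0028]
eef_rot: [0.988, 0.155, 0.0, 0.0]
ft_force: [-1.4, -1.4, 5.5]
width: 0.0219
grip_force: 29.9
time: 9.65
ee_pos: [0.4602, 0.1642, 0.1022]
eef_rot: [0.988, 0.157, -0.0, -0.0]
ft_force: [-0.5, 0.0, -1.1]
width: 0.022
grip_force: 29.9
time: 10.48
ee_pos: [0.4845, -0.0884, 0.1013]
eef_rot: [1.0, 0.024, -0.001, -0.0]
ft_force: [0.5, -1.0, -1.2]
width: 0.0217
grip_force: 29.9
time: 11.32
ee_pos: [0.5079, -0.3386, 0.1017]
eef_rot: [0.998, -0.067, -0.0, -0.0]
ft_force: [0.2, 0.0, -0.3]
width: 0.0216
grip_force: 29.9
time: 11.98
ee_pos: [0.5088, -0.4398, 0.1023]
eef_rot: [0.998, -0.066, -0.0, -0.001]
ft_force: [0.1, 0.8, -1.6]
width: 0.0218
grip_force: 29.9
[ 0.50882177 -0.43979794  0.1022663 ]
```

View pics/w3.png

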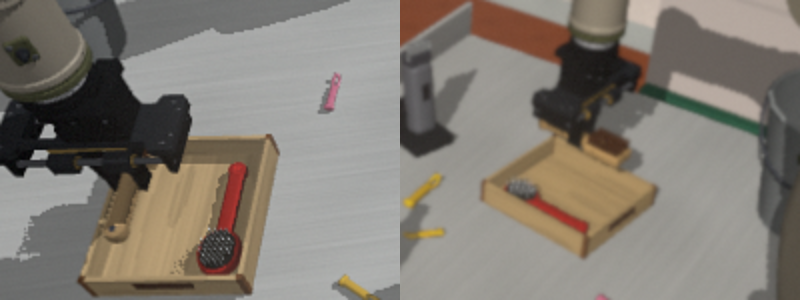

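Held level above its slot in the box, clear of the pin brush. I'll lower it and release.

```bash
python3 -m crank '{"steps":[[[0,-0.1,-0.9],[0,0,0]],[[0,0,-0.9],[0,0,0]],[[0,0,-0.9],[0,0,0]],[[0,0,-0.6],[0,0,0]],[[0,0,-0.3],[0,0,0]],[[0,0,-0.12],[0,0,0]],[[0,0,0],[0,0,0]],[[0,0,0],[0,0,0]]]}' && python3 -m crank '{"steps":[[[0,0,0],[0,0,0]],[[0,0,0],[0,0,0]],[[0,0,0],[0,0,0]],[[0,0,0],[0,0,0]],[[0,0,0],[0,0,0]],[[0,0,0.5],[0,0,0]],[[0,0,1],[0,0,0]],[[0,0,1],[0,0,0]],[[0,0,1],[0,0,0]],[[0,0,0.5],[0,0,0]]]}' 42
python3 - <<'E'
from h import *
c=load('scene0')
F=lambda U,V:[int(x*.64) for x in(U,V)]
for n,p in [('lid near',(245,470)),('lid mid',(270,480)),('lid top',(262,462)),('canister left',(222,500)),('decoy',(240,430)),('bowl rim top',(430,419))]: print(n,depthpt(c,*F(*p)).round(3))
E
```

```text
time: 12.75
ee_pos: [0.5091, -0.4443, 0.0107]
eef_rot: [0.998, -0.066, 0.001, 0.001]
ft_force: [-0.2, 0.0, -0.7]
width: 0.0215
grip_force: 29.9
time: 13.58
ee_pos: [0.5096, -0.4449, 0.1141]
eef_rot: [0.998, -0.066, 0.002, 0.001]
ft_force: [0.4, -0.9, 0.9]
width: 0.0416
grip_force: 0.0
lid near [ 0.812 -0.227  0.132]
lid mid [ 0.83  -0.198  0.131]
lid top [ 0.806 -0.207  0.132]
canister left [ 0.845 -0.253  0.131]
decoy [ 0.71  -0.26   0.013]
bowl rim top [0.754 0.012 0.054]
```

```bash
python3 -m crank '{"steps":[[[0.49,0.9,0],[0,0,0.95]],[[0.49,0.9,0],[0,0,0.95]],[[0.49,0.9,0],[0,0,0.95]],[[0.49,0.9,0],[0,0,0.95]],[[0.49,0.9,0],[0,0,0.95]],[[0.49,0.9,0],[0,0,0.95]],[[0.49,0.9,0],[0,0,0.95]],[[0.49,0.9,0],[0,0,0.95]],[[0.49,0.9,0],[0,0,0.95]],[[0.49,0.9,0],[0,0,0.95]]]}' 32 && python3 -m crank '{"steps":[[[0.45,0.96,-0.4],[0,0,0.9]],[[0,0,-0.8],[0,0,0]],[[0,0,-0.8],[0,0,0]],[[0,0,0],[0,0,0]],[[0,0,0],[0,0,0]],[[0,0,0],[0,0,0]]]}'
python3 - <<'E'
from h import *
c=grab('wrist','w4'); s=grab('scene','scene4'); print(monitor.read_state()['joint_positions'].round(2), monitor.read_state()['ee_pos'])
cv2.imwrite('pics/w4.png',np.hstack([cv2.resize(c['pixels'],(400,300)),cv2.resize(s['pixels'][150:270,30:190],(400,300))]))
E
```

```text
time: 14.42
ee_pos: [0.6312, -0.218, 0.1098]
eef_rot: [0.939, 0.343, -0.0, 0.0]
ft_force: [1.2, -1.1, 0.0]
width: 0.032
grip_force: 0.0
time: 14.92
ee_pos: [0.6425, -0.1956, 0.0608]
eef_rot: [0.926, 0.377, 0.0, 0.0]
ft_force: [-0.4, 0.2, 1.2]
width: 0.0318
grip_force: 0.0
[ 0.6   0.61 -0.53  1.48  0.32  1.14 -0.78] [ 0.64282282 -0.19557504  0.06123854]
```

View pics/w4.png

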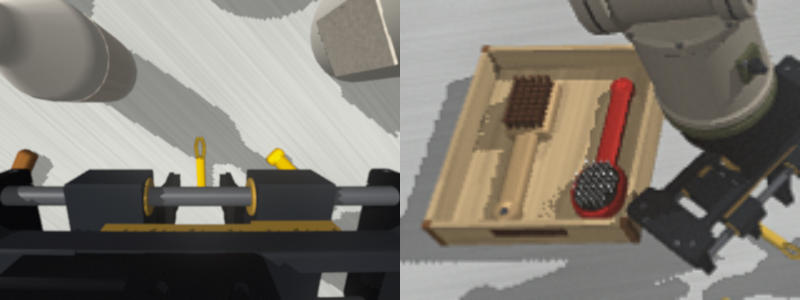

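Both brushes lie in the box. The tick remover is centred at (200,175) and aligned with the fingers. The decoy's end is at (278,158), so I'll check it against the right finger.

Run:
```python
from h import *
c=load('w4'); F=lambda u,v:((u+.5)*1.28-.5,(v+.5)*1.28-.5)
for n,p,z in [('tip',(200,138),.012),('tick low',(201,187),.010),('decoy L',(267,155),.012),('decoy low',(283,170),.012),('dec R',(297,166),.012)]: print(n,plane(c,*F(*p),z).round(4))
```

```text
tip [ 0.664  -0.1749  0.012 ]
tick low [ 0.6259 -0.2137  0.01  ]
decoy L [ 0.7    -0.2374  0.012 ]
decoy low [ 0.7011 -0.262   0.012 ]
dec R [ 0.7144 -0.2693  0.012 ]
```

```bash
python3 -m crank '{"steps":[[[0,0,-1],[0,0,0]],[[0,0,-0.9],[0,0,0]],[[0,0,-0.43],[0,0,0]],[[0,0,0],[0,0,0]]]}' && python3 -m crank '{"steps":[[[0,0,0],[0,0,0]],[[0,0,0],[0,0,0]],[[0,0,0],[0,0,0]],[[0,0,0],[0,0,0]],[[0,0,0],[0,0,0]],[[0,0,0],[0,0,0]],[[0,0,0],[0,0,0]],[[0,0,0],[0,0,0]]]}' 0 15 && python3 -m crank '{"steps":[[[0,0,0.4],[0,0,0]],[[0,0,0.8],[0,0,0]],[[0,0,1],[0,0,0]],[[0,0,1],[0,0,0]],[[0,0,1],[0,0,0]],[[0,0,1],[0,0,0]],[[0,0,1],[0,0,0]],[[0,0,1],[0,0,0]],[[0,0,0.8],[0,0,0]],[[0,0,0],[0,0,0]]]}'&& python3 -m crank '{"steps":[[[0,0.5,0],[0,0,0]],[[0,1,0],[0,0,0]],[[0,1,0],[0,0,0]],[[0,1,0],[0,0,0]],[[0,1,0],[0,0,0]],[[0,1,0],[0,0,0]],[[0,1,0],[0,0,0]],[[0,1,0],[0,0,0]],[[0,1,0],[0,0,0]],[[0,1,0],[0,0,0]]]}'&& python3 -m crank '{"steps":[[[0,1,0],[0,0,0]],[[0,1,0],[0,0,0]],[[0,1,0],[0,0,0]],[[0,1,0],[0,0,0]],[[0,1,0],[0,0,0]],[[-0.2,0.5,0],[0,0,0]],[[0,0,0],[0,0,0]],[[0,0,0],[0,0,0]],[[0,0,0],[0,0,0]]]}'
python3 - <<'E'
from h import *
c=grab('wrist','w5'); s=grab('scene','scene5'); print(monitor.read_state()['joint_positions'].round(2), monitor.read_state()['ee_pos'])
cv2.imwrite('pics/w5.png',np.hstack([cv2.resize(c['pixels'],(400,300)),cv2.resize(s['pixels'][110:260,220:420],(400,300))]))
E
```

```text
time: 15.35
ee_pos: [0.6419, -0.1953, 0.0017]
eef_rot: [0.926, 0.378, -0.0, 0.0]
ft_force: [0.2, -0.9, 0.9]
width: 0.0319
grip_force: 0.0
time: 16.02
ee_pos: [0.6423, -0.1952, 0.0017]
eef_rot: [0.926, 0.378, 0.0, 0.0]
ft_force: [-0.5, -0.6, 4.0]
width: 0.0101
grip_force: 15.0
time: 16.85
ee_pos: [0.6439, -0.1949, 0.207]
eef_rot: [0.926, 0.378, 0.003, 0.002]
ft_force: [0.7, 0.1, 1.0]
width: 0.0102
grip_force: 15.0
time: 17.68
ee_pos: [0.6408, 0.0448, 0.2001]
eef_rot: [0.926, 0.378, -0.001, -0.0]
ft_force: [-1.0, 0.2, -0.1]
width: 0.0099
grip_force: 15.0
time: 18.43
ee_pos: [0.6371, 0.1783, 0.2008]
eef_rot: [0.926, 0.377, -0.0, 0.001]
ft_force: [0.6, -0.8, -0.0]
width: 0.0099
grip_force: 15.0
[ 0.12  0.51 -0.67  1.35  0.31  1.39 -1.34] [0.6374575  0.17796021 0.20113949]
```

View pics/w5.png

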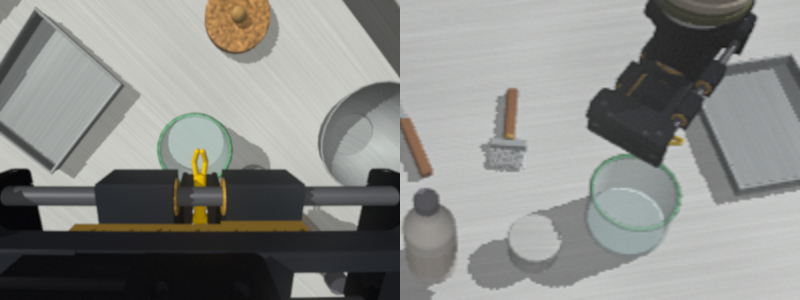

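The tick remover is held with its fork at (200,155). The jar rim shows at left (158,150), right (232,150) and top (195,113). I'll fit the jar centre from both views.

Run:
```python
from h import *
from scipy.optimize import least_squares
def fit(c,P,z=.077):
    W=np.array([plane(c,*p,z)[:2] for p in P]); s=least_squares(lambda q:np.hypot(*(W-q[:2]).T)-q[2],[.638,.18,.05]); print(s.x.round(4),np.abs(s.fun).max().round(4))
F=lambda u,v:((u+.5)*1.28-.5,(v+.5)*1.28-.5)
fit(load('w5'),[F(*p) for p in [(158,150),(232,150),(195,113),(168,125),(222,125)]])
G=lambda u,v:(220+(u-400+.5)/2-.5,110+(v+.5)/2-.5)
fit(load('scene5'),[G(*p) for p in [(590,195),(680,195),(634,154),(634,231),(600,170),(670,170)]])
```

```text
[0.632  0.1822 0.0518] 0.0004
[0.6356 0.1829 0.0524] 0.0028
```

```bash
python3 -m crank '{"steps":[[[-0.16,0.18,-0.5],[0,0,0]],[[0,0,-1],[0,0,0]],[[0,0,-1],[0,0,0]],[[0,0,-1],[0,0,0]],[[0,0,-1],[0,0,0]],[[0,0,-1],[0,0,0]],[[0,0,-0.9],[0,0,0]],[[0,0,-0.4],[0,0,0]],[[0,0,0],[0,0,0]],[[0,0,0],[0,0,0]]]}' && python3 -m crank '{"steps":[[[0,0,0],[0,0,0]],[[0,0,0],[0,0,0]],[[0,0,0],[0,0,0]],[[0,0,0],[0,0,0]],[[0,0,0.5],[0,0,0]],[[0,0,1],[0,0,0]],[[0,0,1],[0,0,0]],[[0,0,1],[0,0,0]],[[0,0,0.5],[0,0,0]],[[0,0,0],[0,0,0]]]}' 28 && python3 -m crank '{"steps":[[[-0.55,-0.38,0],[0,0,-0.97]],[[-0.55,-0.38,0],[0,0,-0.97]],[[-0.55,-0.38,0],[0,0,-0.97]],[[-0.55,-0.38,0],[0,0,-0.97]],[[-0.55,-0.38,0],[0,0,-0.97]],[[-0.55,-0.38,0],[0,0,-0.97]],[[-0.55,-0.38,0],[0,0,-0.97]],[[-0.55,-0.38,0],[0,0,-0.97]],[[-0.55,-0.38,0],[0,0,-0.97]],[[-0.55,-0.38,0],[0,0,-0.97]]]}' 45 && python3 -m crank '{"steps":[[[-0.55,-0.38,-0.4],[0,0,-0.97]],[[-0.6,-0.4,-0.7],[0,0,-0.97]],[[0,0,-0.9],[0,0,0]],[[0,0,-0.6],[0,0,0]],[[0,0,0],[0,0,0]],[[0,0,0],[0,0,0]],[[0,0,0],[0,0,0]]]}'
python3 - <<'E'
from h import *
c=grab('wrist','w6'); s=grab('scene','scene6'); print(monitor.read_state()['joint_positions'].round(2), monitor.read_state()['ee_pos'])
cv2.imwrite('pics/w6.png',np.hstack([cv2.resize(c['pixels'],(400,300)),cv2.resize(s['pixels'][150:270,240:400],(400,300))]))
E
```

```text
time: 19.37
ee_pos: [0.633, 0.1844, 0.0314]
eef_rot: [0.926, 0.378, -0.0, -0.0]
ft_force: [0.4, 0.0, 0.3]
width: 0.0094
grip_force: 15.0
time: 20.2
ee_pos: [0.6347, 0.1853, 0.1356]
eef_rot: [0.926, 0.378, 0.003, 0.0]
ft_force: [-0.8, 0.4, 0.0]
width: 0.0281
grip_force: 0.0
time: 21.03
ee_pos: [0.4943, 0.0888, 0.1304]
eef_rot: [0.999, -0.038, -0.001, 0.0]
ft_force: [-0.6, 0.4, 0.2]
width: 0.0452
grip_force: 0.0
time: 21.62
ee_pos: [0.4672, 0.0702, 0.0669]
eef_rot: [0.993, -0.12, 0.0, -0.0]
ft_force: [0.6, -0.5, 0.1]
width: 0.0448
grip_force: 0.0
[ 0.26  0.2  -0.54  2.    0.12  0.97 -2.16] [0.46754913 0.07021688 0.06725123]
```

View pics/w6.png

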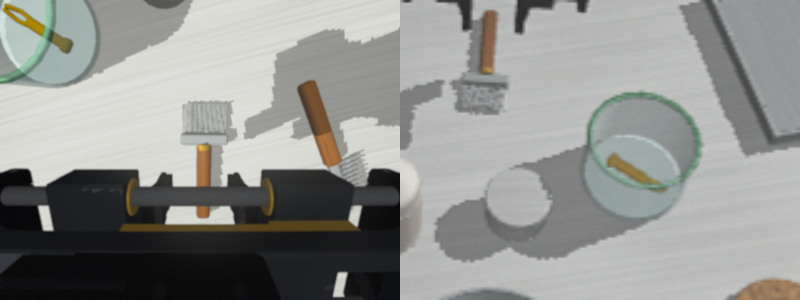

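The tick remover lies in the jar. The flea comb is centred, with its handle at (203,175) and crossbar at (204,138). I'll check the origin and the wide comb.

Run:
```python
from h import *
c=load('w6'); F=lambda u,v:((u+.5)*1.28-.5,(v+.5)*1.28-.5)
for n,p,z in [('crossbar near',(205,144),.012),('crossbar far',(206,135),.011),('handle',(203,180),.013),('teeth end',(207,101),.006),('wide end',(307,82),.012),('wide joint',(330,164),.013)]: print(n,plane(c,*F(*p),z).round(4))
```

```text
crossbar near [0.4877 0.0584 0.012 ]
crossbar far [0.4966 0.0552 0.011 ]
handle [0.4493 0.0699 0.013 ]
teeth end [0.53  0.046 0.006]
wide end [ 0.5244 -0.0543  0.012 ]
wide joint [ 0.4341 -0.0682  0.013 ]
```

```bash
python3 -m crank '{"steps":[[[0,-0.2,-1],[0,0,-0.4]],[[0,0,-1],[0,0,0]],[[0,0,-0.56],[0,0,0]],[[0,0,0],[0,0,0]]]}' && python3 -m crank '{"steps":[[[0,0,0],[0,0,0]],[[0,0,0],[0,0,0]],[[0,0,0],[0,0,0]],[[0,0,0],[0,0,0]],[[0,0,0],[0,0,0]],[[0,0,0],[0,0,0]],[[0,0,0],[0,0,0]],[[0,0,0],[0,0,0]]]}' 0 30 && python3 -m crank '{"steps":[[[0,0,0.3],[0,0,0]],[[0,0,0.7],[0,0,0]],[[0,0,1],[0,0,0]],[[0,0,1],[0,0,0]],[[0,0,1],[0,0,0]],[[0,0,0],[0,0,0]],[[0,0.5,0],[0,0,0.2]],[[0.1,0.7,0],[0,0,0.3]],[[0.2,1,0],[0,0,0.3]],[[0.2,1,0],[0,0,0.3]]]}' && python3 -m crank '{"steps":[[[0.2,1,0],[0,0,0.3]],[[0.2,1,0],[0,0,0.3]],[[0.2,1,0],[0,0,0.3]],[[0.2,1,0],[0,0,0.3]],[[0.2,1,0],[0,0,0.3]],[[0.2,1,0],[0,0,0.3]],[[0.2,1,0],[0,0,0.3]],[[0.2,0.9,0],[0,0,0.2]],[[0.2,0.6,0],[0,0,0]],[[0.1,0.3,0],[0,0,0]]]}' && python3 -m crank '{"steps":[[[0,0,0],[0,0,0]],[[0,0,0],[0,0,0]],[[0,0,0],[0,0,0]]]}'
python3 - <<'E'
from h import *
print(monitor.read_state()['ee_pos'])
c=grab('wrist','w7'); s=grab('scene','scene7')
cv2.imwrite('pics/w7.png',np.hstack([cv2.resize(c['pixels'],(400,300)),cv2.resize(s['pixels'][100:250,300:500],(400,300))]))
E
```

```text
time: 22.05
ee_pos: [0.4669, 0.0649, 0.0016]
eef_rot: [0.99, -0.138, -0.0, 0.0]
ft_force: [0.4, -0.1, -1.1]
width: 0.0449
grip_force: 0.0
time: 22.72
ee_pos: [0.467, 0.065, 0.0026]
eef_rot: [0.99, -0.138, 0.0, 0.0]
ft_force: [-0.8, -0.9, 4.9]
width: 0.0157
grip_force: 29.9
time: 23.55
ee_pos: [0.4785, 0.1472, 0.1012]
eef_rot: [0.996, -0.088, -0.001, 0.0]
ft_force: [0.6, -0.8, -0.9]
width: 0.0154
grip_force: 29.9
time: 24.38
ee_pos: [0.5245, 0.3693, 0.1006]
eef_rot: [1.0, 0.013, -0.002, -0.001]
ft_force: [0.2, -0.4, -0.3]
width: 0.0156
grip_force: 29.9
time: 24.63
ee_pos: [0.5265, 0.3641, 0.1017]
eef_rot: [1.0, 0.01, -0.0, 0.001]
ft_force: [-0.1, -0.7, -1.1]
width: 0.0154
grip_force: 29.9
[0.52652528 0.36408692 0.10173776]
```

View pics/w7.png

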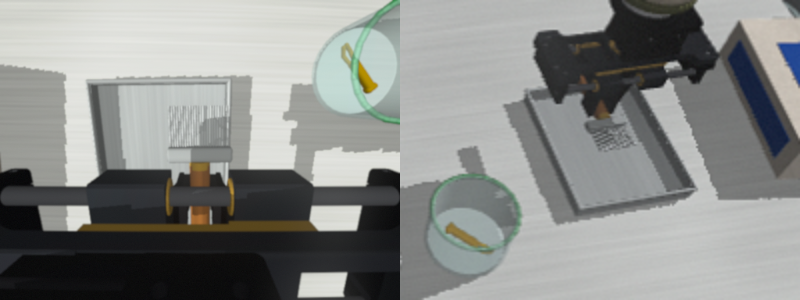

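The comb is held over the tray, with its crossbar spanning (168–232,155). The tray's right rim is at x≈229 and the left at (88–103,85–165). I'll measure the rim lines.

Run:
```python
from h import *
c=load('w7'); F=lambda u,v:((u+.5)*1.28-.5,(v+.5)*1.28-.5)
for n,p,z in [('R far',(229,80),.0225),('R near',(230,160),.0225),('L far',(89,81),.0225),('L near',(103,165),.0225),('cross L',(168,155),.11),('cross R',(232,155),.11)]: print(n,plane(c,*F(*p),z).round(4))
```

```text
R far [0.6163 0.3329 0.0225]
R near [0.5255 0.3269 0.0225]
L far [0.6125 0.4867 0.0225]
L near [0.5163 0.4798 0.0225]
cross L [0.5524 0.388  0.11  ]
cross R [0.5534 0.3395 0.11  ]
```

```bash
python3 -m crank '{"steps":[[[-0.2,0.24,-0.5],[0,0,0.2]],[[0,0,-1],[0,0,0]],[[0,0,-1],[0,0,0]],[[0,0,-0.8],[0,0,0]],[[0,0,-0.4],[0,0,0]],[[0,0,-0.1],[0,0,0]],[[0,0,0],[0,0,0]],[[0,0,0],[0,0,0]]]}' && python3 -m crank '{"steps":[[[0,0,0],[0,0,0]],[[0,0,0],[0,0,0]],[[0,0,0],[0,0,0]],[[0,0,0],[0,0,0]],[[0,0,0],[0,0,0]],[[0,0,0.5],[0,0,0]],[[0,0,1],[0,0,0]],[[0,0,1],[0,0,0]],[[0,0,1],[0,0,0]],[[0,0,0.5],[0,0,0]]]}' 36 && python3 -m crank '{"steps":[[[-0.3,-1,0],[0,0,0.2]],[[-0.3,-1,0],[0,0,0.2]],[[-0.3,-1,0],[0,0,0.2]],[[-0.3,-1,0],[0,0,0.2]],[[-0.3,-1,0],[0,0,0.2]],[[-0.3,-1,0],[0,0,0.2]],[[-0.2,-1,0],[0,0,0.2]],[[-0.2,-1,0],[0,0,0.2]],[[-0.2,-1,0],[0,0,0.2]],[[-0.2,-1,0],[0,0,0]]]}' 50 && python3 -m crank '{"steps":[[[-0.2,-1,0],[0,0,0]],[[0,-1,0],[0,0,0]],[[0,-1,0],[0,0,0]],[[0,-1,0],[0,0,0]],[[0,-1,-0.3],[0,0,0]],[[0,-1,-0.5],[0,0,0]],[[0,-1,-0.7],[0,0,0]],[[0,-0.5,-0.4],[0,0,0]],[[0,0,0],[0,0,0]],[[0,0,0],[0,0,0]]]}'
python3 - <<'E'
from h import *
c=grab('wrist','w8'); s=grab('scene','scene8'); print(monitor.read_state()['joint_positions'].round(2), monitor.read_state()['ee_pos'])
cv2.imwrite('pics/w8.png',np.hstack([cv2.resize(c['pixels'],(400,300)),cv2.resize(s['pixels'][110:230,330:490],(400,300))]))
E
```

```text
time: 25.4
ee_pos: [0.5219, 0.3712, 0.0078]
eef_rot: [1.0, 0.019, 0.0, -0.0]
ft_force: [-0.2, 0.5, -0.8]
width: 0.0154
grip_force: 30.0
time: 26.23
ee_pos: [0.5228, 0.3721, 0.1116]
eef_rot: [1.0, 0.019, 0.002, -0.001]
ft_force: [0.6, 1.1, -0.4]
width: 0.0361
grip_force: 0.0
time: 27.07
ee_pos: [0.4564, 0.1198, 0.1076]
eef_rot: [0.995, 0.098, 0.0, 0.0]
ft_force: [-0.1, -0.6, -0.8]
width: 0.0497
grip_force: 0.0
time: 27.9
ee_pos: [0.4515, -0.0662, 0.0596]
eef_rot: [0.995, 0.097, -0.0, -0.0]
ft_force: [0.2, 0.7, 0.8]
width: 0.0498
grip_force: 0.0
[ 0.52  0.17 -0.51  2.05  0.1   0.95 -1.41] [ 0.45235957 -0.06514233  0.06046595]
```

View pics/w8.png

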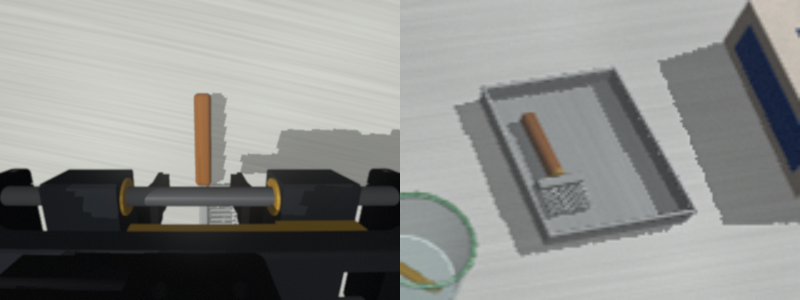

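The flea comb lies flat in the tray. The wide comb's handle, (203,94)→(204,185), is between the fingers and parallel to them.

Run:
```python
from h import *
c=load('w8'); F=lambda u,v:((u+.5)*1.28-.5,(v+.5)*1.28-.5)
for n,p,z in [('end',(203,94),.013),('joint',(204,185),.013)]: print(n,plane(c,*F(*p),z).round(4))
s=load('scene8'); G=lambda u,v:(330+(u-400+.5)*.4-.5,110+(v+.5)*.4-.5)
for n,p,z in [('A',(483,88),.0225),('B',(613,70),.0225),('C',(694,212),.0225),('D',(551,238),.0225),('flea end',(527,117),.014),('flea bar',(560,180),.014)]: print(n,plane(s,*G(*p),z).round(4))
```

```text
end [ 0.5238 -0.0557  0.013 ]
joint [ 0.4324 -0.0751  0.013 ]
A [0.4227 0.3268 0.0225]
B [0.4209 0.4813 0.0225]
C [0.6177 0.4872 0.0225]
D [0.6238 0.3318 0.0225]
flea end [0.4645 0.3658 0.014 ]
flea bar [0.552 0.371 0.014]
```

```bash
python3 -m crank '{"steps":[[[-0.14,-0.22,-0.9],[0,0,0.2]],[[0,0,-0.9],[0,0,0]],[[0,0,-0.46],[0,0,0]],[[0,0,0],[0,0,0]]]}' && python3 -m crank '{"steps":[[[0,0,0],[0,0,0]],[[0,0,0],[0,0,0]],[[0,0,0],[0,0,0]],[[0,0,0],[0,0,0]],[[0,0,0],[0,0,0]],[[0,0,0],[0,0,0]],[[0,0,0],[0,0,0]],[[0,0,0],[0,0,0]],[[0,0,0],[0,0,0]]]}' 0 30 && python3 -m crank '{"steps":[[[0,0,0.3],[0,0,0]],[[0,0,0.7],[0,0,0]],[[0,0,1],[0,0,0]],[[0,0,1],[0,0,0]],[[0,0,1],[0,0,0]],[[0,0,0],[0,0,0]],[[0,0.5,0],[0,0,0]],[[0,0.8,0],[0,0,0]]]}' && python3 -m crank '{"steps":[[[0.1,1,0],[0,0,-0.2]],[[0.1,1,0],[0,0,-0.2]],[[0.1,1,0],[0,0,-0.2]],[[0.1,1,0],[0,0,-0.2]],[[0.1,1,0],[0,0,-0.2]],[[0.1,1,0],[0,0,-0.2]],[[0.1,1,0],[0,0,-0.2]],[[0.1,1,0],[0,0,-0.2]],[[0.1,1,0],[0,0,-0.2]],[[0.1,1,0],[0,0,-0.2]]]}' && python3 -m crank '{"steps":[[[0.2,1,0],[0,0,0]],[[0.2,1,0],[0,0,0]],[[0.2,1,0],[0,0,0]],[[0.2,1,0],[0,0,0]],[[0.2,1,0],[0,0,0]],[[0.2,1,0],[0,0,0]],[[0.2,1,0],[0,0,0]],[[0.2,0.9,0],[0,0,0]],[[0.2,0.7,0],[0,0,0]],[[0.1,0.5,0],[0,0,0]]]}' && python3 -m crank '{"steps":[[[0,0.1,0],[0,0,0]],[[0,0,0],[0,0,0]],[[0,0,0],[0,0,0]],[[0,0,0],[0,0,0]]]}'
python3 - <<'E'
from h import *
print(monitor.read_state()['ee_pos'],monitor.read_state()['joint_positions'].round(2))
c=grab('wrist','w9'); s=grab('scene','scene9')
cv2.imwrite('pics/w9.png',np.hstack([cv2.resize(c['pixels'],(400,300)),cv2.resize(s['pixels'][100:220,330:490],(400,300))]))
E
```

```text
time: 28.33
ee_pos: [0.4471, -0.0707, 0.0018]
eef_rot: [0.994, 0.107, -0.001, -0.001]
ft_force: [-0.1, 0.3, 0.3]
width: 0.0501
grip_force: 0.0
time: 29.08
ee_pos: [0.4486, -0.0721, 0.0037]
eef_rot: [0.994, 0.106, 0.0, 0.0]
ft_force: [-1.2, 0.2, 6.3]
width: 0.0166
grip_force: 30.0
time: 29.75
ee_pos: [0.4483, -0.041, 0.1036]
eef_rot: [0.995, 0.104, 0.0, 0.0]
ft_force: [0.1, -0.7, -0.5]
width: 0.0166
grip_force: 30.0
time: 30.58
ee_pos: [0.4731, 0.2114, 0.1031]
eef_rot: [1.0, 0.019, -0.0, 0.0]
ft_force: [0.4, -0.0, -1.2]
width: 0.0164
grip_force: 30.0
time: 31.42
ee_pos: [0.5204, 0.4397, 0.1025]
eef_rot: [1.0, 0.02, -0.001, -0.0]
ft_force: [0.8, 0.4, -1.3]
width: 0.0168
grip_force: 30.0
time: 31.75
ee_pos: [0.5211, 0.4392, 0.1032]
eef_rot: [1.0, 0.019, 0.0, 0.001]
ft_force: [-1.1, -0.6, -0.9]
width: 0.0168
grip_force: 30.0
[0.52110494 0.43915236 0.10319783] [-0.32  0.62 -0.65  1.4   0.39  1.24 -2.54]
```

View pics/w9.png

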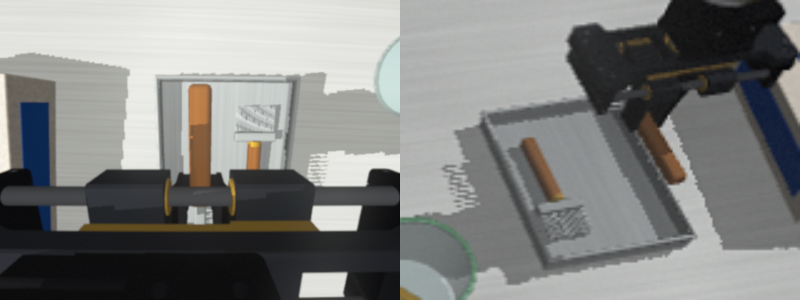

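The wide comb is held level over the free half of the tray. Joint 7 is close to its limit at −2.54, so I'll ease the yaw a little. First I'll check the gripper body against the carton on the left.

```bash
python3 - <<'E'
from h import *
c=load('scene0')
for U,V in [(727,200),(735,230),(765,285),(730,182),(745,178)]: print(depthpt(c,int(U*.64),int(V*.64)).round(3))
E
python3 -m crank '{"steps":[[[0,-0.1,-0.4],[0,0,0.4]],[[0,0,-0.8],[0,0,0.4]],[[0,0,0],[0,0,0]],[[0,0,0],[0,0,0]]]}'; python3 -c "
from h import *
print(monitor.read_state()['joint_positions'].round(3))"
```

```text
[0.408 0.641 0.021]
[0.466 0.635 0.005]
[0.596 0.617 0.017]
[0.386 0.645 0.048]
[0.397 0.657 0.068]
time: 32.18
ee_pos: [0.5206, 0.4368, 0.0727]
eef_rot: [0.999, 0.053, -0.001, 0.001]
ft_force: [-0.5, 0.2, -0.6]
width: 0.0165
grip_force: 30.0
[-0.314  0.654 -0.656  1.434  0.41   1.195 -2.486]
```

```bash
python3 -m crank '{"steps":[[[0,0,-0.8],[0,0,0]],[[0,0,-0.8],[0,0,0]],[[0,0,-0.6],[0,0,0]],[[0,0,-0.3],[0,0,0]],[[0,0,-0.13],[0,0,0]],[[0,0,0],[0,0,0]],[[0,0,0],[0,0,0]]]}' && python3 -m crank '{"steps":[[[0,0,0],[0,0,0]],[[0,0,0],[0,0,0]],[[0,0,0],[0,0,0]],[[0,0,0],[0,0,0]],[[0,0,0],[0,0,0]],[[0,0,0.5],[0,0,0]],[[0,0,1],[0,0,0]],[[0,0,1],[0,0,0]],[[0,0,1],[0,0,0]],[[0,0,0.5],[0,0,0]]]}' 34 && python3 -m crank '{"steps":[[[-0.5,-1,0.5],[0,0,0.4]],[[-0.5,-1,0.5],[0,0,0.4]],[[-0.5,-1,0.5],[0,0,0.4]],[[-0.5,-1,0.5],[0,0,0.4]],[[-0.5,-1,0.5],[0,0,0.4]],[[-0.5,-1,0.5],[0,0,0.4]],[[-0.3,-1,0],[0,0,0.4]],[[0,-1,0],[0,0,0]],[[0,-1,0],[0,0,0]],[[0,-1,0],[0,0,0]]]}'  && python3 -m crank '{"steps":[[[0,0,0],[0,0,0]],[[0,0,0],[0,0,0]],[[0,0,0],[0,0,0]],[[0,0,0],[0,0,0]]]}'
python3 - <<'E'
from h import *
s=grab('scene','scene10'); t=grab('side','side10')
a=cv2.resize(s['pixels'][60:310],(800,391),interpolation=cv2.INTER_CUBIC); b=np.hstack([cv2.resize(t['pixels'][235:355,90:250],(267,200)),cv2.resize(t['pixels'][85:170,270:400],(306,200)),np.zeros((200,227,3),np.uint8)])
cv2.imwrite('pics/f10.png',np.vstack([a,b]))
E
```

```text
time: 32.77
ee_pos: [0.5212, 0.4385, 0.0086]
eef_rot: [0.999, 0.054, 0.0, -0.0]
ft_force: [0.1, 0.4, -0.3]
width: 0.0167
grip_force: 30.0
time: 33.6
ee_pos: [0.5216, 0.4392, 0.112]
eef_rot: [0.999, 0.054, 0.002, -0.001]
ft_force: [0.7, 0.3, 0.6]
width: 0.0341
grip_force: 0.0
time: 34.43
ee_pos: [0.438, 0.1867, 0.1829]
eef_rot: [0.985, 0.175, 0.0, 0.0]
ft_force: [0.3, 0.1, -0.2]
width: 0.0341
grip_force: 0.0
time: 34.77
ee_pos: [0.4381, 0.1891, 0.1827]
eef_rot: [0.984, 0.176, 0.0, -0.0]
ft_force: [-0.5, 0.2, 0.9]
width: 0.0337
grip_force: 0.0
```

View pics/f10.png

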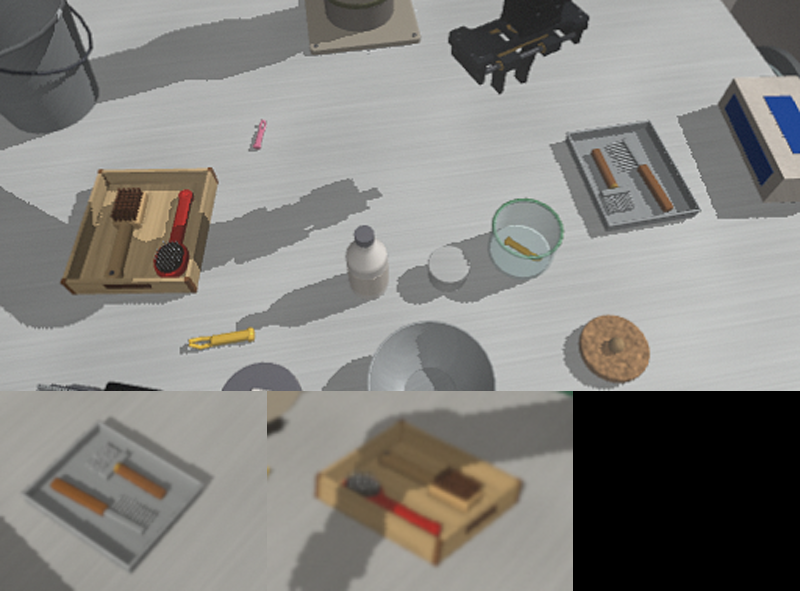

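All five tools are in place. Both brushes lie flat in the box around (120,230) and (175,235). Both combs lie inside the tray at (605,180) and (645,175). The tick remover is in the jar at (520,245), and the jar, bottle and tin have not moved. I'll check the heights, then hand in.

Run:
```python
from h import *
s=load('scene10')
for n,U,V in [('flea a',600,160),('flea b',610,183),('wide a',645,172),('wide b',665,204),('pin a',186,200),('pin b',178,235),('bris a',127,235),('bris b',119,262)]: print(n,depthpt(s,int(U*.64),int(60+V*.64)).round(3))
ok=True
print(ticket.close_job())
```

```text
flea a [0.485 0.368 0.014]
flea b [0.536 0.367 0.014]
wide a [0.524 0.433 0.016]
wide b [0.591 0.441 0.015]
pin a [ 0.46  -0.345  0.021]
pin b [ 0.526 -0.356  0.022]
bris a [ 0.513 -0.437  0.021]
bris b [ 0.561 -0.443  0.023]
the job is handed in; nothing more can be done
None
```

The job is handed in at about 35 s of the 131 s limit. Both brushes are flat in the box, both combs are flat in the tray, and the tick remover is in the jar. The jar, bottle and tin look unmoved in the last pictures; hand-in returned no verdict.

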